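Set the rolling mill for the next pass

ROBOT

A 6-joint arm with a two-finger parallel gripper is mounted at the origin on a cart in front of the work surface, level with it; the furniture and walls round the work are solid. World frame = base frame: x ahead of the robot, y to its left, z up, the work surface at z = 0. Lengths are in m, angles in rad, forces in N, time in s.
With the tool pointing down it reaches from about 0.275 to 1 m from the base axis. Payload 8.4 kg.
Tool frame: the origin (TCP) lies on the centre line of the jaws, within the pads' length; the fingertips stand 17 mm ahead of it and the grasp point (between the pads) lies 2 mm behind it (bot.tcp_to_tips is the y of the fingertips in the tool frame, in m); y points along the fingers, z is the direction in which the jaws open and shut, and the axes are right-handed (so a half turn about y gives the same grasp; the last joint's range is limited). The gripper opens to 85 mm and grips with 20 to 120 N. Pads are 22 mm wide; open, the fingers measure 114 mm over their backs; the gripper's body (76 mm by 85 mm) begins 54 mm behind the grasp point. The pads swing forward as they close: fully open they stand 13 mm farther back than shut.
Start: joints at [1.184, 0.353, 1.633, -0, 1.155, -0.002], TCP at [0.235, 0.579, 0.248] pointing down, gripper open.
Joint ranges: [-2.63, 2.63], [-0.92, 2.1], [0.06, 2.66], [-1.3, 4.44], [0, 2.69], [-3.02, 3.02]. Speed limits (rad/s): [2.22, 2.22, 2.79, 3.14, 3.14, 3.14].

INTERFACE

Orientations are given as a unit quaternion [x, y, z, w].
In Python, from workcell import bot, hand, kinematics, get_obs, vision, hand_in gives the robot as it stands. The module is installed in compiled form; this text tells all that it offers. Calls block until the motion is done:
- bot.reach(position, orientation): joint-space move of the TCP to a pose.
- bot.servo_line(position, ori=None, velocity=0.15): straight line of the TCP; ori=None keeps the orientation; velocity is the mean speed in m/s.
- bot.goto_joints(angles): joint-space move.
- hand.move_gripper(opening, strength=None): finger opening in m; strength is the grip in N (None keeps the last); returns when the fingers have stopped.
- bot.dwell(seconds).
- kinematics.solve_ik(position, orientation): joint angles nearest the present ones, or None.
- get_obs(): the state.
- vision.read_camera(name): name is "scene" or "top" or "wrist"; returns a dict with "frame" (384x512x3 uint8, red, green, blue), "intrinsics" (3x3 intrinsics, pixels), "view" (4x4, takes a point from world to camera coordinates). Camera axes: x right, y down, z forward; pixel columns grow to the right and rows downward; lengths in m; the calibration is good to about 2 mm. A picture is of the moment at which its call begins. There is no depth.
A pose or a line that the arm cannot do raises bot.IKError and nothing moves.
- hand_in(): hands the job in, once; it reports no verdict.
The state is a dict: "time_s": time; "joint_pos": joint angles; "joint_vel": joint speeds; "joint_efforts": joint torques, N m; "position": TCP position; "orientation": TCP orientation; "wrist_force": force on the tool from outside, world axes, zero at the start; "ft_torque": the same for the moment, N m; "gripper_width": finger opening in m.
Only numpy, scipy, OpenCV 4.12 (cv2) and the standard library are available. Lean on these libraries where they do the work, as an engineer would, in place of code of your own. Each camera call takes 0.05 s, during which the arm holds its last target.

TASK

Set the bench rolling mill for the next pass: turn the small black pointer bar in the middle of the dial on top of the mill clockwise until its nose points exactly at the long broad mark, the one by the lug, on the graduated ring around it. The ring holds the thickness setting, so turn the bar alone and do not let the ring turn. Let go of the bar when it is set.

Things in the scene. Friction and masses are not known exactly. Their poses are not given: they have to be found in the camera images.
- mill: Grey cast rolling mill bolted to the bench: foot 130 x 180 mm, two steel rolls lying along its y axis, a crank on its -y side reaching 185 mm from the mill's middle at 100 mm height, an infeed table at its -x side. Origin: centre of the foot's underside; z up. The axis of the dial on top (ring and bar) is the origin's z axis. Apart from the dial nothing on it is higher than 182 mm. Fixed.
- gap_knob (a joint): Angle of the pointer bar about the vertical dial axis, rad, growing clockwise seen from above. At 0 its nose points along the mill's -y axis, at 1.57 along the mill's -x axis. It turns from -0.3 to 2.6, stays where it is left, and takes about 0.1 N m to turn. Turning it clockwise lowers the upper roll by 3 mm a turn.
- zero_ring (a joint): Angle of the graduated ring about the same axis, with the same zero and sense as the bar: the long mark lies in the direction the nose has at the same value, so nose and mark agree when both values are equal. The ring is held only by light friction (0.05 N m) and is turned by anything that rubs on it.
- bar_grip (a point): Point on the dial axis inside the black plastic pointer bar, 8 mm below its top, 220 mm over the bench: the height to grip at. Bar: 32 mm tall (196 to 228 mm over the bench), 14 mm thick, 78 mm long; a white line on top runs to the nose. Its parallel sides run from 30 mm behind to 20 mm ahead of the axis. The point's x axis points along the bar to the nose.
- nose_tip (a point): Lower edge of the tip of the bar's tapered nose, 40 mm from the axis, 196 mm over the bench. The other end of the bar is a round tail, 38 mm from the axis.
- ring_mark (a point): Point on the ring's long broad mark, 40 mm from the axis, on its flat top at 194 mm over the bench. Plain aluminium ring, diameter 104 mm outside, 40 mm inside, a tick every 15 degrees; at the mark a square lug, 12 mm wide, reaches 62 mm from the axis. The ring's top is 2 mm below the bar's underside, so fingertips must stay higher; a 35 mm steel hub fills its middle to 195 mm.

How it is judged:
At the end, for the whole second after the job is handed in: The nose of the bar stands within 4 mm (5.7 degrees) of the long mark, the ring has stayed within 4 mm (5.7 degrees) of where it was, and the bar is at rest (horizontal distance between nose_tip and ring_mark below 0.004 m and distance of ring_mark from where it was at the start of the episode below 0.004 m and velocity of joint gap_knob between -0.02 and 0.02 rad/s); the robot touches nothing.
It fails at once if the graduated ring is turned by more than 4 mm at the mark (5.7 degrees) (distance of ring_mark from where it was at the start of the episode above 0.004 m).
It also fails if it takes over 32 s, if anything falls off the work surface, if the arm or the gripper's body presses on something with over 40 N, if the wrist force passes 120 N, or if a joint passes its speed limit or range.

## Working session

There is one attempt and no reset: what is moved stays moved. The work goes in short steps, each a Python script; the robot and the scene stay as the last script left them, time stands still between calls to the robot, and variables do not carry over. Pictures are saved under pics/ and viewed, and the job is handed in when it is done.

```bash
mkdir -p pics
python3 - <<'E'
from workcell import bot, hand, kinematics, get_obs, vision
import cv2,numpy as np
o=get_obs();print(o['time_s'],o['position'],o['orientation'],bot.tcp_to_tips)
for n in ['scene','top','wrist']:
    c=vision.read_camera(n); cv2.imwrite(f'pics/{n}0.png',c['frame'][:,:,::-1]); np.savez(f'pics/{n}0.npz',**c)
    print(n,c['intrinsics'].tolist(),np.round(c['view'],3).tolist())
E
```

```text
0.0 [0.23443046 0.57887867 0.24756209] [ 0.69454087 -0.1353113   0.13512089 -0.69357492] 0.017
scene [[441.47999471851483, 0.0, 249.47663945155224], [0.0, 441.47999471851483, 187.8207808661601], [0.0, 0.0, 1.0]] [[0.753, -0.658, 0.0, -0.357], [-0.321, -0.368, -0.873, 0.354], [0.574, 0.657, -0.489, 0.508], [0.0, 0.0, 0.0, 1.0]]
top [[371.6622646307397, 0.0, 255.0054680808049], [0.0, 371.6622646307397, 188.2626021449349], [0.0, 0.0, 1.0]] [[-0.029, -1.0, -0.007, 0.146], [-0.993, 0.03, -0.113, 0.589], [0.114, 0.004, -0.994, 0.94], [0.0, 0.0, 0.0, 1.0]]
wrist [[266.92047868809243, 0.0, 254.53687561476863], [0.0, 266.92047868809243, 192.3434998332077], [0.0, 0.0, 1.0]] [[0.376, 0.927, -0.0, -0.624], [0.892, -0.362, 0.272, -0.035], [0.252, -0.102, -0.962, 0.377], [0.0, 0.0, 0.0, 1.0]]
```

View pics/scene0.png

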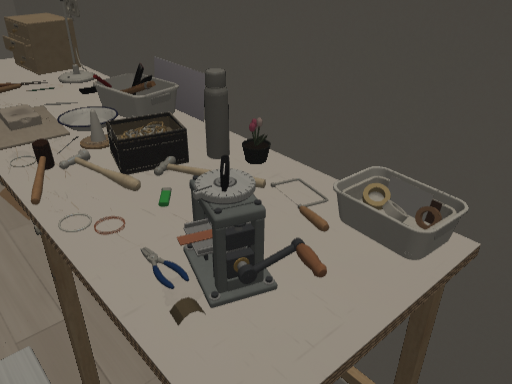

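View pics/top0.png

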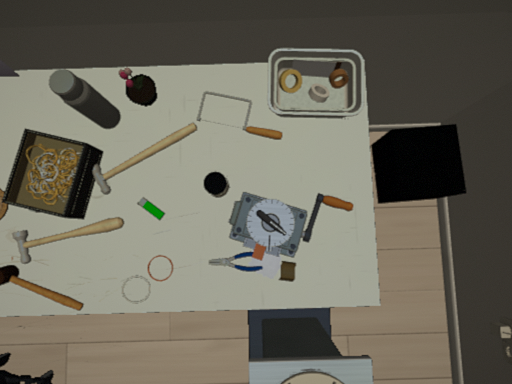

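View pics/wrist0.png

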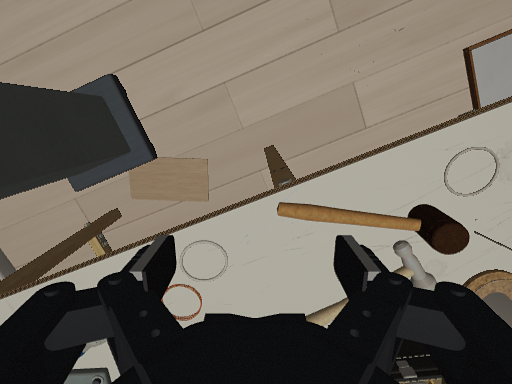

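Run:
```python
import cv2,numpy as np
a=cv2.imread('pics/top0.png')[170:280,190:360]; b=cv2.imread('pics/scene0.png')[145:245,160:290]
cv2.imwrite('pics/c1.png',cv2.resize(a,None,fx=4.6,fy=4.6,interpolation=2))
cv2.imwrite('pics/c2.png',cv2.resize(b,None,fx=5.5,fy=5.5,interpolation=2))
c=np.load('pics/top0.npz');K=c['intrinsics'];V=c['view']
R=V[:3,:3];C=-R.T@V[:3,3];print(C)
for p,z in [((270,222),.194),((215,184),.1)]:
    d=R.T@np.linalg.inv(K)@[*p,1]; print(C+d*(z-C[2])/d[2])
```

```text
[0.48203126 0.12447986 1.00194577]
[0.49987145 0.09730071 0.194     ]
[0.59852124 0.22552713 0.1       ]
```

View pics/c1.png

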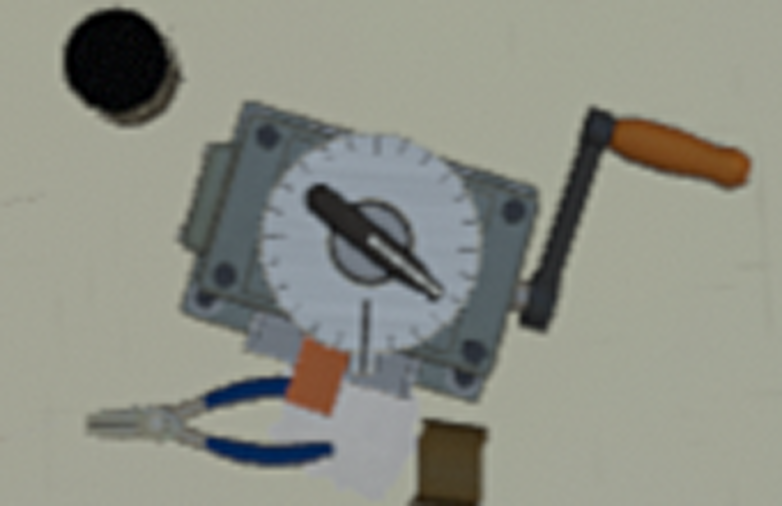

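View pics/c2.png

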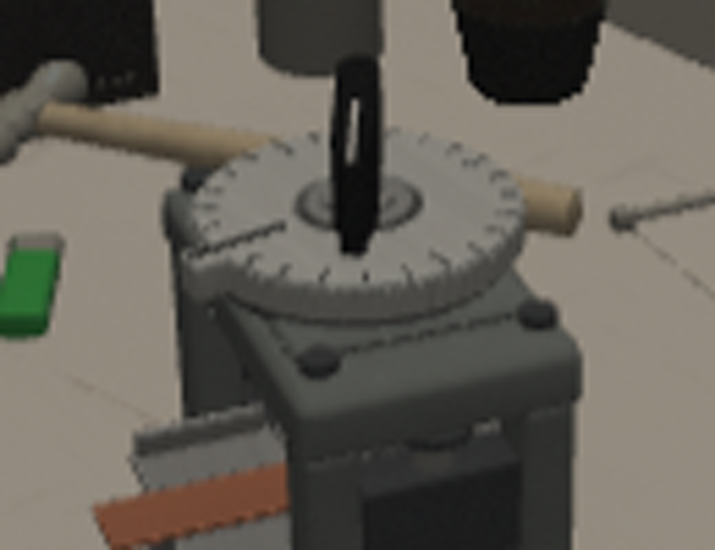

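```bash
cat > h.py <<'E'
import cv2,numpy as np
def ray(c,pts,z):
    K,V=c['intrinsics'],c['view'];R=V[:3,:3];C=-R.T@V[:3,3]
    p=np.atleast_2d(np.asarray(pts,float)); d=np.c_[p,np.ones(len(p))]@np.linalg.inv(K).T@R
    return (C+d*((z-C[2])/d[:,2])[:,None])[:,:2]
def proj(c,P):
    q=c['view'][:3,:3]@np.asarray(P)+c['view'][:3,3]; q=c['intrinsics']@q; return q[:2]/q[2]
def circ(p):
    A=np.c_[2*p,np.ones(len(p))]; s=np.linalg.lstsq(A,(p**2).sum(1),rcond=None)[0]
    return s[:2],np.sqrt(s[2]+s[0]**2+s[1]**2)
def circ_r(p,n=6):
    for _ in range(n):
        c,r=circ(p); e=abs(np.linalg.norm(p-c,axis=1)-r); p=p[e<max(2*np.median(e),.0008)]
    return c,r,len(p)
E
python3 - <<'E'
from h import *
c=np.load('pics/top0.npz'); f=c['frame']; g=f.mean(2)
print(f[222,[250,258,285,240,300,310]].tolist())
hsv=cv2.cvtColor(f,cv2.COLOR_RGB2HSV)
roi=np.zeros(g.shape,np.uint8);cv2.circle(roi,(270,222),32,255,-1)
m=((g>150)&(f[:,:,2]>f[:,:,0].astype(int)+8)&(roi>0)).astype(np.uint8)
m=cv2.morphologyEx(m,cv2.MORPH_CLOSE,np.ones((3,3)))
cs,_=cv2.findContours(m,cv2.RETR_EXTERNAL,cv2.CHAIN_APPROX_NONE);k=max(cs,key=cv2.contourArea)[:,0]
print(cv2.contourArea(k)); cc=circ_r(ray(c,k,.194));print(cc, proj(c,[*cc[0],.194]))
w=np.load('pics/wrist0.npz')
R=w['view'][:3,:3];print('cam',-R.T@w['view'][:3,3],'tcp px',proj(w,[.2344,.5789,.2476]))
from scipy.spatial.transform import Rotation as Ro
print(Ro.from_quat([ 0.69454087,-0.1353113,0.13512089,-0.69357492]).as_matrix().round(3))
v=cv2.resize(np.ascontiguousarray((m*255)[180:265,220:320]),None,fx=5,fy=5);cv2.imwrite('pics/m.png',v)
E
```

```text
[[142, 153, 161], [143, 153, 162], [146, 157, 166], [83, 95, 99], [84, 96, 102], [38, 38, 40]]
1509.5
(array([0.49948853, 0.09708387]), np.float64(0.048221735416187836), 73) [270.10613474 222.17451512]
cam [0.17045078 0.60451229 0.3722006 ] tcp px [255.17919206 254.77707456]
[[ 0.927 -0.001  0.375]
 [-0.375 -0.001  0.927]
 [-0.    -1.    -0.001]]
```

View pics/m.png

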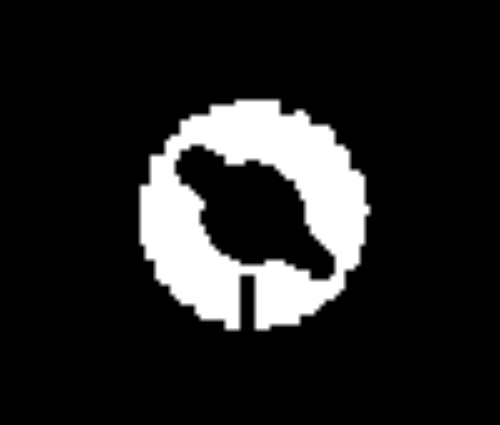

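```bash
cat >> h.py <<'E'
def quat(th,s):  # th: bar heading in world; s=+1: x_tool along the bar, -1: opposite
    from scipy.spatial.transform import Rotation as Ro
    x=s*np.array([np.cos(th),np.sin(th),0]); y=np.array([0,0,-1.]); z=np.cross(x,y)
    return Ro.from_matrix(np.c_[x,y,z]).as_quat()
def lines(c,pic=None):
    pass
E
python3 - <<'E'
from h import *
from workcell import kinematics
c=np.load('pics/top0.npz');f=c['frame'];g=f.mean(2);ctr=np.array([.4995,.0971])
def sel(mask): ys,xs=np.nonzero(mask); return np.c_[xs,ys]
yy,xx=np.mgrid[:384,:512]; d=np.hypot(xx-270,yy-222)
# bar: dark pixels
b=sel((g<60)&(d<24)); P=ray(c,b,.228); u,s,v=np.linalg.svd(P-P.mean(0));print('bar',P.mean(0),np.degrees(np.arctan2(*v[0][::-1])),len(b))
m=sel((g<120)&(d<26)&(d>13)&(abs(xx-269)<5)&(yy>222)); P=ray(c,m,.194);q=P.mean(0)-ctr;print('mark',m.tolist(),np.degrees(np.arctan2(q[1],q[0])),np.hypot(*q))
for s in (1,-1):
  for th in (-129,-177.,-183,):
    print(s,th,[None if j is None else np.round(j,2) for j in [kinematics.solve_ik([*ctr,z],quat(np.radians(th),s)) for z in (.22,.32)]])
E
```

```text
bar [0.50376945 0.10326466] -131.684217598586 160
mark [[269, 235], [269, 236], [270, 236], [269, 237], [269, 238], [269, 239], [268, 240], [269, 240], [270, 240], [269, 241], [269, 242], [268, 243], [269, 243], [268, 244], [269, 244], [268, 245], [269, 245], [265, 246], [268, 246], [269, 246], [265, 247], [266, 247], [268, 247], [269, 247], [272, 247]] 173.58899444744068 0.043584670348838096
1 -129 [array([ 0.19,  0.2 ,  1.91, -0.  ,  1.03,  0.87]), array([0.19, 0.1 , 1.79, 0.  , 1.25, 0.87])]
1 -177.0 [array([ 0.19,  0.2 ,  1.91, -0.  ,  1.03,  1.71]), array([0.19, 0.1 , 1.79, 0.  , 1.25, 1.71])]
1 -183 [array([ 0.19,  0.2 ,  1.91, -0.  ,  1.03,  1.81]), array([0.19, 0.1 , 1.79, 0.  , 1.25, 1.81])]
-1 -129 [array([ 0.19,  0.2 ,  1.91, -0.  ,  1.03, -2.27]), array([ 0.19,  0.1 ,  1.79, -0.  ,  1.25, -2.27])]
-1 -177.0 [array([ 0.19,  0.2 ,  1.91, -0.  ,  1.03, -1.43]), array([ 0.19,  0.1 ,  1.79, -0.  ,  1.25, -1.43])]
-1 -183 [array([ 0.19,  0.2 ,  1.91, -0.  ,  1.03, -1.33]), array([ 0.19,  0.1 ,  1.79, -0.  ,  1.25, -1.33])]
```

```bash
python3 - <<'E'
from h import *
s=np.load('pics/scene0.npz');t=np.load('pics/top0.npz')
for z in (0,.1,.2,.3):
    for px in ((215,184),(110,122),(65,80)):
        P=[*ray(t,[px],z)[0],z]; print(z,px,np.round(P,3),proj(s,P).round())
E
python3 - <<'E'
from h import *
from workcell import *
ctr=[.4995,.0971]
q=quat(np.radians(-131.7),-1)
p0=get_obs()['position']
bot.servo_line([p0[0],p0[1],.33],velocity=.25)
bot.reach([*ctr,.33],q)
o=get_obs();print(o['time_s'],o['position'])
c=vision.read_camera('wrist');np.savez('pics/w1.npz',**c);cv2.imwrite('pics/w1.png',cv2.resize(c['frame'][:,:,::-1],(800,600),interpolation=2))
E
```

```text
0 (215, 184) [0.611 0.237 0.   ] [227. 218.]
0 (110, 122) [0.794 0.526 0.   ] [214. 156.]
0 (65, 80) [0.92  0.654 0.   ] [221. 133.]
0.1 (215, 184) [0.599 0.226 0.1  ] [224. 184.]
0.1 (110, 122) [0.763 0.485 0.1  ] [213. 131.]
0.1 (65, 80) [0.876 0.602 0.1  ] [219. 111.]
0.2 (215, 184) [0.586 0.214 0.2  ] [221. 144.]
0.2 (110, 122) [0.732 0.445 0.2  ] [211. 102.]
0.2 (65, 80) [0.832 0.549 0.2  ] [217.  85.]
0.3 (215, 184) [0.573 0.203 0.3  ] [218.  99.]
0.3 (110, 122) [0.7   0.405 0.3  ] [208.  67.]
0.3 (65, 80) [0.789 0.496 0.3  ] [215.  55.]
2.6083 [0.4994159  0.09753994 0.32969983]
```

View pics/w1.png

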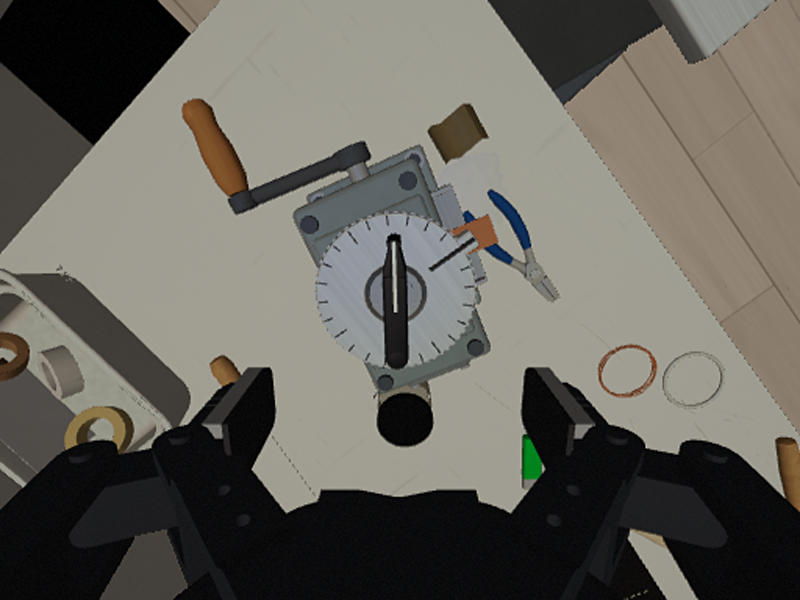

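```bash
cat > meas.py <<'E'
from h import *
def measure(c,ctr0,thm=None,rad=.058):
    f=c['frame'];g=f.astype(float).mean(2)
    yy,xx=np.mgrid[:384,:512];px=np.c_[xx.ravel(),yy.ravel()]
    W=ray(c,px,.194).reshape(384,512,2); r=np.hypot(*(W-ctr0).transpose(2,0,1))
    bri=((g>135)&(f[:,:,2]>f[:,:,0].astype(int)+6)&(r<rad)).astype(np.uint8)
    k=max(cv2.findContours(cv2.morphologyEx(bri,cv2.MORPH_CLOSE,np.ones((5,5))),0,1)[0],key=cv2.contourArea)[:,0]
    cc=circ_r(ray(c,k,.194)); 
    # bar top: darkest pixels; on plane .228
    WT=ray(c,px,.228).reshape(384,512,2); rt=np.hypot(*(WT-ctr0).transpose(2,0,1))
    P=WT[(g<52)&(rt<.046)]; u,s,v=np.linalg.svd(P-P.mean(0),full_matrices=False)
    # white line
    out=dict(ring=cc,bar=(P.mean(0),np.degrees(np.arctan2(v[0][1],v[0][0]))))
    return out,W,WT,g,f
E
python3 - <<'E'
from meas import *
c=np.load('pics/w1.npz')
o,W,WT,g,f=measure(c,np.array([.4995,.0971]));print(o)
ctr=o['ring'][0]
# mark by ring-plane polar: dark within r .03-.047
d=W-ctr;r=np.hypot(d[...,0],d[...,1]);a=np.degrees(np.arctan2(d[...,1],d[...,0]))%360
for lo,hi in ((.028,.034),(.034,.04),(.04,.045)):
    m=(r>lo)&(r<hi)&(g<100)&(abs(a-178)<15)
    wt=(150-g[m]);print('mark',lo,m.sum(),(a[m]*wt).sum()/wt.sum(),a[m].std(), ( (a[m]).min(),a[m].max()))
    # offset from radial
q=W[(r>.024)&(r<.047)&(g<100)&(abs(a-178)<15)];u,s,v=np.linalg.svd(q-q.mean(0),full_matrices=False);print('markdir',np.degrees(np.arctan2(v[0][1],v[0][0]))%180,q.mean(0))
# white line on the bar
d=WT-ctr;r=np.hypot(d[...,0],d[...,1]);a=np.degrees(np.arctan2(d[...,1],d[...,0]))%360
m=(r<.038)&(g>90)&(abs(((a-228+180)%360)-180)<25)&(abs(d[...,0]*np.sin(np.radians(228))-d[...,1]*np.cos(np.radians(228)))<.0035)
q=WT[m];u,s,v=np.linalg.svd(q-q.mean(0),full_matrices=False);print('white',m.sum(),np.degrees(np.arctan2(v[0][1],v[0][0]))%180+180,q.mean(0),q.mean(0)-ctr)
v=f[:,:,::-1].copy();p=proj(c,[*ctr,.194]);cv2.circle(v,tuple(int(x) for x in p),1,(0,0,255),-1)
v[m]=(0,255,0)
cv2.imwrite('pics/c3.png',cv2.resize(v[125:245,190:320],None,fx=5,fy=5,interpolation=0))
E
```

```text
{'ring': (array([0.49810073, 0.08675677]), np.float64(0.043644517119720096), 233), 'bar': (array([0.49881098, 0.09638472]), np.float64(44.87739499348454))}<stdin>:9: RuntimeWarning: invalid value encountered in scalar divide
  ret = _var(a, axis=axis, dtype=dtype, out=out, ddof=ddof,
  arrmean = um.true_divide(arrmean, div, out=arrmean,
  ret = ret.dtype.type(ret / rcount)
Traceback (most recent call last):
ValueError: zero-size array to reduction operation minimum which has no identity
```

Run:
```python
from h import *
c=np.load('pics/w1.npz');f=c['frame'];g=f.mean(2)
print(proj(c,[.4995,.0971,.194]))
print(f[188,192:320:4].tolist())
print(f[140:245:4,230].tolist())
v=f[:,:,::-1]
cv2.imwrite('pics/c4.png',cv2.resize(v[125:245,190:320],None,fx=5,fy=5,interpolation=0))
```

```text
[254.18127353 187.8939058 ]
[[160, 159, 147], [161, 158, 147], [162, 159, 147], [145, 151, 158], [150, 155, 162], [147, 154, 160], [143, 149, 156], [146, 152, 159], [144, 149, 156], [145, 151, 158], [155, 156, 157], [69, 70, 69], [118, 122, 131], [123, 128, 137], [37, 35, 35], [181, 182, 175], [33, 32, 32], [31, 32, 33], [120, 125, 132], [117, 123, 125], [65, 62, 58], [148, 154, 158], [147, 153, 156], [148, 153, 156], [149, 153, 155], [153, 158, 158], [147, 153, 152], [144, 149, 149], [121, 126, 126], [164, 162, 150], [161, 159, 147], [161, 159, 148]]
[[112, 114, 117], [147, 153, 161], [148, 153, 162], [144, 150, 158], [147, 153, 161], [147, 154, 162], [147, 153, 162], [148, 154, 162], [146, 152, 160], [149, 155, 162], [147, 153, 161], [148, 153, 162], [147, 153, 160], [147, 153, 160], [144, 149, 155], [146, 152, 157], [145, 150, 154], [143, 149, 152], [150, 155, 157], [151, 156, 156], [147, 153, 152], [147, 153, 151], [147, 153, 149], [161, 159, 147], [161, 158, 147], [161, 158, 147], [161, 158, 146]]
```

View pics/c4.png

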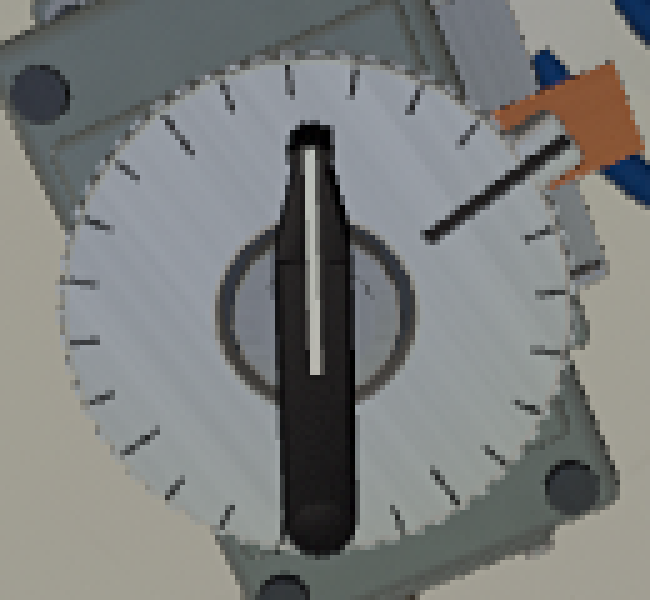

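```bash
cat > meas2.py <<'E'
from h import *
def measure(c,ctr0,th0,am,out=None):
    f=c['frame'].astype(int);g=f.mean(2);yy,xx=np.mgrid[:384,:512];px=np.c_[xx.ravel(),yy.ravel()]
    W=ray(c,px,.194).reshape(384,512,2);WT=ray(c,px,.228).reshape(384,512,2)
    r=np.linalg.norm(W-ctr0,axis=2)
    m=((g>130)&(f[...,1]>f[...,0]+2)&(r<.060)).astype(np.uint8)
    m=cv2.morphologyEx(m,cv2.MORPH_OPEN,np.ones((3,3)))
    k=max(cv2.findContours(m,0,1)[0],key=cv2.contourArea)[:,0];k=cv2.convexHull(k)[:,0]
    # resample the hull evenly
    kk=np.concatenate([np.linspace(k[i],k[(i+1)%len(k)],max(1,int(np.hypot(*(k[(i+1)%len(k)]-k[i]))))+1)[:-1] for i in range(len(k))])
    ring=circ_r(ray(c,kk,.194));ctr=ring[0]
    # hub gap: dark annulus r .0175-.020 at about z .194
    def pol(W,ctr):
        d=W-ctr;return d,np.hypot(d[...,0],d[...,1]),np.degrees(np.arctan2(d[...,1],d[...,0]))
    dif=lambda a,b:(a-b+180)%360-180
    d,r,a=pol(W,ctr)
    hm=(r>.014)&(r<.024)&(g<100)&(abs(dif(a,th0))>35)&(abs(dif(a,th0+180))>35)
    hub=circ_r(W[hm])
    mm=(r>.026)&(r<.050)&(g<95)&(abs(dif(a,am))<10)
    q=W[mm];mv=np.linalg.svd(q-q.mean(0),full_matrices=False)[2][0]
    t=np.radians(th0)
    dT=WT-ctr;wm=(g>110)&(abs(dT[...,0]*np.sin(t)-dT[...,1]*np.cos(t))<.0045)&(np.hypot(dT[...,0],dT[...,1])<.036)&((dT@[np.cos(t),np.sin(t)])>-.012)
    w=WT[wm];wv=np.linalg.svd(w-w.mean(0),full_matrices=False)[2][0]
    A=lambda v:np.degrees(np.arctan2(v[1],v[0]))
    print('ring',ring,'hub',hub)
    for nm,cc in (('ring',ring[0]),('hub',hub[0])): print(nm,'mark az',A(q.mean(0)-cc)%360,'R',np.hypot(*(q.mean(0)-cc)))
    print('mark dir',A(mv)%180,len(q),'white dir',A(wv)%180,'pt',w.mean(0),len(w))
    n=np.array([-wv[1],wv[0]]);n2=np.array([-mv[1],mv[0]])
    print('axis offsets from lines: white',[(cc-w.mean(0))@n for cc in (ring[0],hub[0])],'mark',[(cc-q.mean(0))@n2 for cc in (ring[0],hub[0])])
    # intersection of bar line and mark line
    X=np.linalg.solve(np.array([n,n2]),[n@w.mean(0),n2@q.mean(0)]);print('intersect',X)
    if out:
        v=c['frame'][:,:,::-1].copy();v[wm]=(0,255,0);v[mm]=(0,0,255);v[hm]=(255,0,0)
        for x,y in kk.astype(int): v[y,x]=(255,0,255)
        p=proj(c,[*ctr,.194]);x,y=int(p[0]),int(p[1]);cv2.imwrite(out,cv2.resize(v[y-62:y+62,x-75:x+75],None,fx=4.5,fy=4.5,interpolation=0))
E
python3 - <<'E'
from meas2 import *
measure(np.load('pics/w1.npz'),np.array([.4995,.0971]),-131.7,175,'pics/c5.png')
E
```

```text
ring (array([0.50052662, 0.09585484]), np.float64(0.05013372177143239), 277) hub (array([0.50045523, 0.09599145]), np.float64(0.01860822333565394), 207)
ring mark az 173.81772049941097 R 0.03852144296130878
hub mark az 174.0087259906412 R 0.038435970146356045
mark dir 174.27085315311592 64 white dir 50.10857907597369 pt [0.48803664 0.08146133] 106
axis offsets from lines: white [np.float64(-0.00035202781072052076), np.float64(-0.00020963748182916387)] mark [np.float64(-0.00030464969426929124), np.float64(-0.00017584325985200443)]
intersect [0.50033944 0.0961798 ]
```

View pics/c5.png

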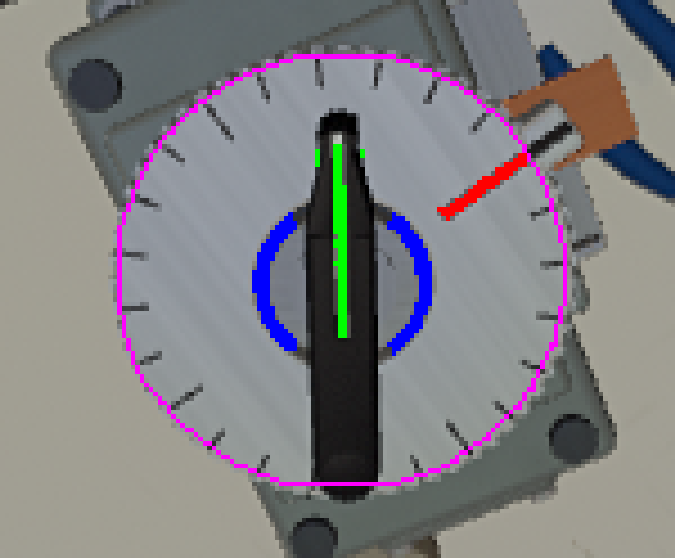

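Run:
```python
from h import *
from workcell import *
ctr=[.5002,.0962];q=quat(np.radians(-129.9),-1)
bot.servo_line([*ctr,.33],q,velocity=.1)
bot.servo_line([*ctr,.221],velocity=.08)
o=get_obs();print(o['time_s'],o['position'],o['wrist_force'].round(1))
hand.move_gripper(.03,25); hand.move_gripper(0.0,30)
o=get_obs();print(o['time_s'],o['position'],o['gripper_width'],o['wrist_force'],o['ft_torque'],o['joint_pos'].round(3))
c=vision.read_camera('wrist');np.savez('pics/w2.npz',**c);cv2.imwrite('pics/w2.png',cv2.resize(c['frame'][:,:,::-1],(800,600),interpolation=2))
```

```text
4.425 [0.50053126 0.0962668  0.22149243] [ 0.  -0.4  0.7]
5.275 [0.50031346 0.09609537 0.22108211] 0.013634254102027385 [ 0.041582   -1.29976721  1.45636121] [-0.13952605 -0.08617974 -0.09021954] [ 0.187  0.204  1.905 -0.     1.032 -2.258]
```

View pics/w2.png

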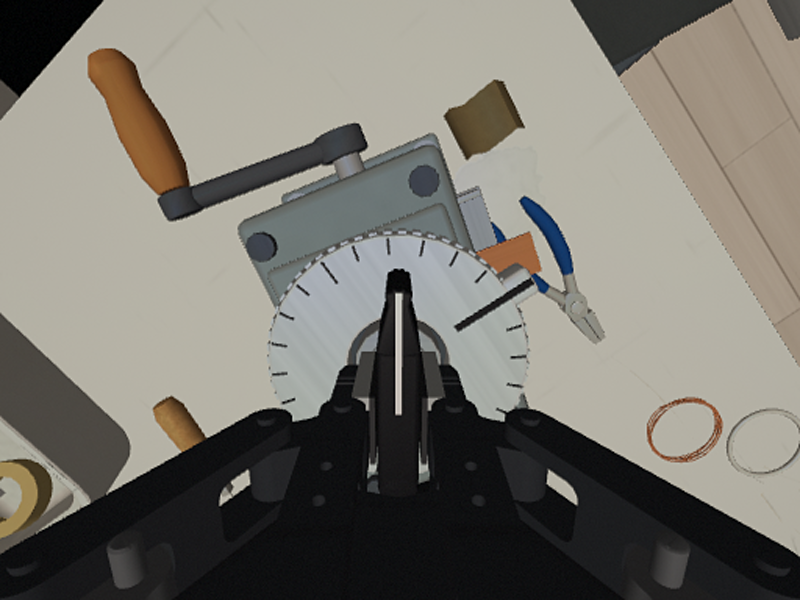

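The bar is gripped near its axis with almost no side load: nose at about (398,272), mark from (460,328) to (532,280). Next I turn it, then check it while still gripped.

Run:
```python
from h import *
from workcell import *
ctr=[.5003,.0961,.2212]
for th in np.linspace(-129.9,-186.0,6)[1:]:
    j=kinematics.solve_ik(ctr,quat(np.radians(th),-1)); bot.goto_joints(j)
    o=get_obs();print(o['time_s'],round(th,1),o['position'].round(4),o['wrist_force'].round(1),o['ft_torque'].round(2),o['joint_pos'][5].round(3))
bot.dwell(.3)
o=get_obs();print(o['time_s'],o['position'],o['gripper_width'],o['wrist_force'],o['joint_pos'][5])
c=vision.read_camera('wrist');np.savez('pics/w3.npz',**c);cv2.imwrite('pics/w3.png',cv2.resize(c['frame'][:,:,::-1],(800,600),interpolation=2))
```

```text
5.6333 -141.1 [0.5002 0.0962 0.2211] [ 0.3  0.5 -0.9] [ 0.05 -0.04 -0.1 ] -2.066
5.9417 -152.3 [0.5002 0.0963 0.2211] [-0.5  1.  -0.9] [ 0.34  0.02 -0.06] -1.873
6.25 -163.6 [0.5001 0.0964 0.2211] [-0.6  3.6 -0.1] [ 0.6   0.13 -0.11] -1.679
6.5583 -174.8 [0.5001 0.0965 0.2211] [-1.   5.3 -1.8] [ 0.86  0.21 -0.13] -1.484
6.8667 -186.0 [0.5001 0.0966 0.2211] [-1.6  5.7 -1.4] [ 0.96  0.21 -0.16] -1.288
7.1667 [0.50008096 0.09661314 0.22109214] 0.013206455620463636 [-1.77462019  5.97686741 -1.33976975] -1.288942978730144
```

View pics/w3.png

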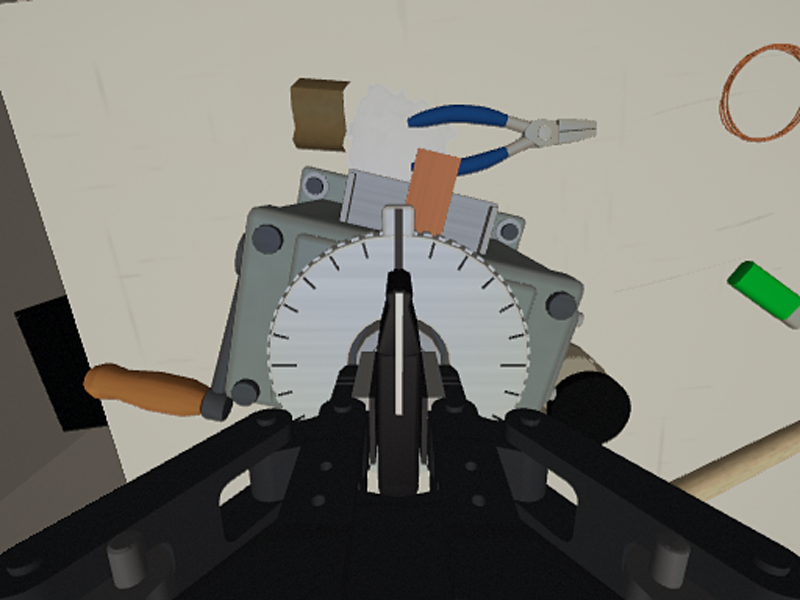

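The nose at (399,275) lines up with the mark at x≈399. I'll release, rise and re-measure.

Run:
```python
from meas2 import *
from workcell import *
hand.move_gripper(.03);hand.move_gripper(.085)
p=get_obs()['position']
bot.servo_line([p[0],p[1],.33],velocity=.1);bot.dwell(.2)
o=get_obs();print(o['time_s'],o['position'],o['wrist_force'])
for n in ('wrist','top'):
    c=vision.read_camera(n);np.savez(f'pics/{n}4.npz',**c);cv2.imwrite(f'pics/{n}4.png',cv2.resize(c['frame'][:,:,::-1],(800,600),interpolation=2))
    if n=='wrist': measure(c,np.array([.5002,.0962]),-186,174,'pics/c6.png')
```

```text
9.55 [0.50008621 0.09605641 0.32948126] [ 0.71629259 -0.21098873 -0.13443398]
ring (array([0.50011986, 0.10152533]), np.float64(0.04528307465234465), 59) hub (array([0.50024339, 0.09709389]), np.float64(0.018750336954988452), 114)
ring mark az 178.4817558065593 R 0.038017502811077956
hub mark az 171.88180938763452 R 0.038513635864073456
mark dir 174.11794671223518 96 white dir 176.02972627080737 pt [0.48275439 0.10461461] 210
axis offsets from lines: white [np.float64(-0.00187949052958658), np.float64(-0.006291742935009305)] mark [np.float64(0.0028927222884924018), np.float64(-0.0015027270398291096)]
intersect [0.35757545 0.11330271]
```

View pics/c6.png

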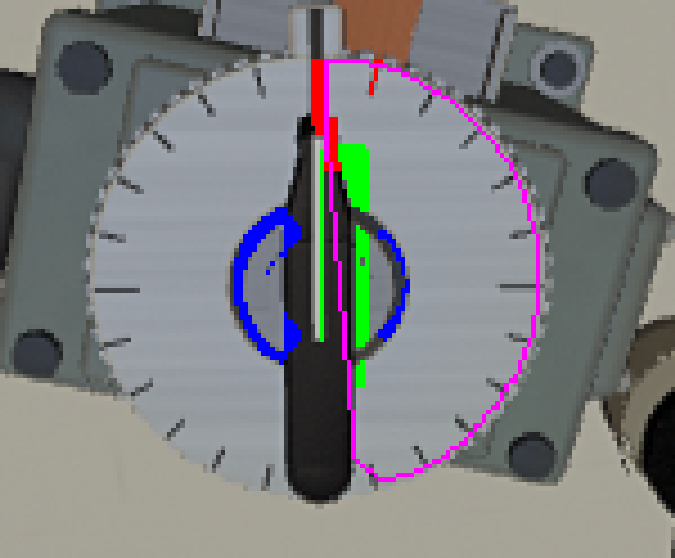

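The picture shows the nose meeting the mark, both at x≈317–319. The ring mask was split by the bar, which corrupts those numbers, so I measure again with the hub centre fixed.

Run:
```python
from h import *
for nm,th in (('w1',230.1),('wrist4',174.)):
    c=np.load(f'pics/{nm}.npz');g=c['frame'].astype(float).mean(2);ctr=np.array([.5004,.0961])
    px=np.stack(np.meshgrid(range(512),range(384)),-1).reshape(-1,2)
    def loc(z,t):
        d=ray(c,px,z).reshape(384,512,2)-ctr;t=np.radians(t);return d@[np.cos(t),np.sin(t)],d@[-np.sin(t),np.cos(t)]
    def fit(u,v,m,w):
        k=np.polyfit(u[m],v[m],1);return np.degrees(np.arctan(k[0])),np.degrees(np.arctan2(np.polyval(k,.04),.04)),m.sum()
    u,v=loc(.194,174.);print(nm,'mark slope, az at 40mm rel 174:',fit(u,v,(u>.042)&(u<.058)&(abs(v)<.005)&(g<95),0))
    u,v=loc(.228,th);print('   white rel',th,fit(u,v,(u>-.008)&(u<.033)&(abs(v)<.0028)&(g>110),0), 'dark bar', fit(u,v,(u>-.028)&(u<.015)&(abs(v)<.011)&(g<50),0))
    # nose tip: lower edge seen from nose side at z~.2
c0,c1=np.load('pics/w1.npz'),np.load('pics/wrist4.npz')
```

```text
w1 mark slope, az at 40mm rel 174: (np.float64(1.5109287496184154), np.float64(0.037941977316682356), np.int64(48))
   white rel 230.1 (np.float64(-0.48483219043608894), np.float64(-0.4901316567892973), np.int64(92)) dark bar (np.float64(-0.7889623179229156), np.float64(-0.9021250721108834), np.int64(638))
wrist4 mark slope, az at 40mm rel 174: (np.float64(0.004087351609420791), np.float64(-0.19304096529323406), np.int64(51))
   white rel 174.0 (np.float64(0.2967667203598494), np.float64(0.03758438757281183), np.int64(112)) dark bar (np.float64(0.9143524620513731), np.float64(0.7358080242080774), np.int64(620))
```

```bash
python3 -c "
from workcell import *
o=get_obs();print(o['time_s'],o['wrist_force'],abs(o['joint_vel']).max());hand_in()"
```

```text
9.65 [-0.18654286  0.05692256 -0.45871552] 0.0030038608658149273
the job is handed in; nothing more can be done
```

I gripped the bar on the dial axis and turned it about 56° clockwise to the long mark. Then I let go, rose clear and handed the job in at 9.65 s.

**Final checks (wrist camera, after release):**
- **Bar:** the white line on the bar reads about 174.0° and the mark 173.8°. They agree within about 0.5°, or roughly 0.3 mm at the nose.
- **Ring:** the mark read 174.0° before the turn and 173.8° after, so the ring shows no movement beyond measurement noise.
- **Forces:** the wrist force reached about 6 N while turning and was near 0 at hand-in.

**Checks that disagreed:**
- The first automatic ring fit after release failed because the bar split the ring mask. I re-measured with the dial centre fixed, using the value from before the turn.
- The edges of the dark bar read about 0.7–0.9° higher than the mark. That is still well inside the 5.7° limit.
- I saved a final top-camera picture but did not measure from it.

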